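# Sweep the jar lids off the chopping board into the tray

### The job

Clear the chopping board: with your fingers, sweep the three loose screw lids along the board and off its edge into the shallow metal tray beside it, so that all three end up lying in the tray. Only push them, never pick them up. Leave the jam jar and the egg cup standing where they are on the board, and leave the stack of plates on the board's other side alone.

Things in the scene. Friction and masses are not known exactly. Their poses are not given: they have to be found in the camera images.
- board: Wooden chopping board, fixed: 240 mm along its x, 280 mm along its y; its flat top is 40 mm above the worktop. Origin at the centre of its underside (on the worktop), z up. The tray lies beyond one of its two ends along its y axis (+y or -y), the plates beyond the other.
- tray: Shallow open steel tray, fixed: 250 mm along its x, 160 mm along its y, 28 mm high (so its rim is 12 mm below the board's top), walls and floor 4 mm. Origin at the centre of its underside. Its axes are parallel to the board's; a 6 mm gap separates it from the board's end.
- lid1: One of three identical loose plain metal screw lids lying flat on the board: solid disc, 44 mm diameter, 12 mm high, about 18 g, slides freely. Origin at the centre of its underside as it lies at the start (z up). Two of the lids lie near the board edge nearer the robot (board -x side), one towards each end; the third lies near the far (+x) edge.
- lid2: One of three identical loose plain metal screw lids lying flat on the board: solid disc, 44 mm diameter, 12 mm high, about 18 g, slides freely. Origin at the centre of its underside as it lies at the start (z up). 
- lid3: One of three identical loose plain metal screw lids lying flat on the board: solid disc, 44 mm diameter, 12 mm high, about 18 g, slides freely. Origin at the centre of its underside as it lies at the start (z up). 
- jam_jar: Small closed glass jam jar, 50 mm diameter, 56 mm high, about 160 g, standing loose on the board about its middle line (the board's y axis). Origin at the centre of its base. To be left alone.
- egg_cup: White ceramic egg cup, 42 mm diameter, 48 mm high, about 90 g, standing loose on the board about its middle line. Origin at the centre of its base. To be left alone.
- plates: Stack of three white dessert plates, 156 mm diameter, 26 mm high, standing loose on the worktop beyond the board's other end. Origin at the centre of its underside. To be left alone.

How it is judged:
At the end, for the whole second after the job is handed in: All three lids are at rest inside the tray (each lid's centre within the tray's walls and its origin less than 35 mm above the worktop); jam jar, egg cup and plates stand upright (within 0.2 rad) within 20 mm of where they began (x of lid1 in the frame of tray between -0.12 and 0.12 m and y of lid1 in the frame of tray between -0.076 and 0.076 m and height (world z) of each of lid1, lid2, lid3 below 0.035 m and linear speed of each of lid1, lid2, lid3 below 0.03 m/s and x of lid2 in the frame of tray between -0.12 and 0.12 m and y of lid2 in the frame of tray between -0.076 and 0.076 m and x of lid3 in the frame of tray between -0.12 and 0.12 m and y of lid3 in the frame of tray between -0.076 and 0.076 m and distance of each of jam_jar, egg_cup, plates from where it was at the start of the episode below 0.02 m and angle between each of jam_jar, egg_cup, plates's own z axis and vertical below 0.2 rad); the robot touches nothing.
It fails at once if a lid was lifted (its origin more than 20 mm above the board's top) (height (world z) of any of lid1, lid2, lid3 above 0.06 m).
It fails at once if the jam jar, the egg cup or the plates were moved more than 20 mm or tipped (distance of any of jam_jar, egg_cup, plates from where it was at the start of the episode above 0.02 m or angle between any of jam_jar, egg_cup, plates's own z axis and vertical above 0.3 rad).
It also fails if it takes over 51 s, if anything falls off the work surface, if the arm or the gripper's body presses on something with over 40 N, if the wrist force passes 120 N, or if a joint passes its speed limit or range.

### The arm

A 7-joint arm with a two-finger parallel gripper is mounted at the origin on the work surface. World frame = base frame: x ahead of the robot, y to its left, z up, the work surface at z = 0. Lengths are in m, angles in rad, forces in N, time in s.
With the tool pointing down it reaches from about 0.425 to 0.925 m from the base axis. Payload 6.8 kg.
Tool frame: the origin (TCP) lies at the very end of the fingers, on their centre line; the grasp point (between the pads) lies 19 mm behind it (grip_point_offset is the distance from the TCP to the grasp point, in m); z points along the fingers, y is the line along which they close (so a half turn about z gives the same grasp; the last joint's range is limited). The gripper opens to 85 mm and grips with 20 to 120 N. Pads are 22 mm wide; open, the fingers measure 114 mm over their backs; the gripper's body (76 mm by 85 mm) begins 54 mm behind the grasp point. The pads swing forward as they close: fully open they stand 13 mm farther back than shut.
Start: joints at [-1.334, 0.477, 0.022, 1.555, -0.011, 1.109, -0.083], TCP at [0.228, 0.635, 0.21] pointing down, gripper open.
Joint ranges: [-2.96, 2.96], [-0.34, 2.1], [-1.41, 1.46], [0.24, 2.44], [-1.37, 4.51], [0.17, 1.92], [-2.96, 2.96]. Speed limits (rad/s): [2.39, 2.39, 3.14, 3.14, 3.14, 3.14, 3.14].

### API

Orientations are given as a unit quaternion [w, x, y, z].
In Python, from station import * gives the robot as it stands.
- The arm moves only by the tool carry_out, never from a script. Its argument "rows" is text: rows parted by semicolons, each of 4 numbers parted by spaces: the shift along the world's x, y, z in mm, then the turn about the world's z in degrees. In form: dx dy dz yaw; .... A call has 1 to 10 rows; each row shifts and turns the commanded pose from where the row before left it; what a row does not reach is not made up. A row lasts 1/8 s, in which the tool goes at most 62.5 mm and 10.7 degrees, less where a joint would pass 70% of its speed; a pose out of reach is approached as far as the arm can. A call is refused whole if a number of a shift passes 62.5 or a number of a turn 10.7, either way. A call with a gripper value outside its range is refused whole. "claw" is the finger opening in mm, from 0 to 85.4, set as the call begins (left out, the last holds). The fingers move at their own pace and stop on an object; "force" is the grip in N (left out, the last holds). Time passes only in rows, so rows that do not move let the fingers close. It gives the time, the measured TCP pose, the force, the opening and the grip force at its end, in the units of the state.
- get_obs(): the state, without advancing time (a new reading comes with each control period).
- read_camera(name): name is "side" or "top" or "wrist"; returns a dict with "img" (480x640x3 uint8, blue, green, red), "fov_y" (degrees; the focal length in pixels is half the picture's height over the tangent of half this angle, whatever the lens; pixels are square), "cx", "cy" (the principal point, pixels), "world_to_cam" (4x4, takes a point from world to camera coordinates). Camera axes: x right, y up, looking along -z (the intrinsics and any distortion apply to the point x, -y, -z); pixel columns grow to the right and rows downward; lengths in m; the calibration is good to about 2 mm. A picture is of the moment at which its call begins. There is no depth.
- hand_in(): hands the job in; it is judged then, once.
Trained networks look in the newest picture that a camera, given by its name, has taken for a name from the list of things; names that differ only in an ending like _2 or _b are one class to them, and where a whole thing is asked for, a point or a joint stands for the part that bears it (a point fixed in the world has none). Each returns a list of dicts, best first, with "confidence" (0 to 1); they miss things now and then, are a little off and sometimes report something else, mostly with a low value. They report only what shows in the picture. A call takes as long as a camera call.
- recognise(camera, thing): "centre" ([column, row] in pixels, amid what is visible of it).
- outline_of(camera, thing): "pixels" (480x640 bool, what is visible of it) and "centre" ([column, row] in pixels, amid what is visible of it).
- place_of(camera, thing): "centre" ([column, row] in pixels: a listed point, or the origin of a listed thing).
The state is a dict: "t": time; "q": joint angles; "joint_vel": joint speeds; "joint_torque": joint torques, N m; "eef_pos": TCP position; "tool_rot": TCP orientation; "contact_force": force on the tool from outside, world axes, zero at the start; "torque": the same for the moment, N m; "gripper_width": opening from 0.0 (shut) to 1.0 (fully open); "grasp_force": force on a finger pad.
Only numpy, scipy, OpenCV 4.12 (cv2) and the standard library are available. Lean on these libraries where they do the work, as an engineer would, in place of code of your own. Each camera call takes 0.05 s, during which the arm holds its last target. There are 200 camera calls.

## Working session

There is one attempt and no reset: what is moved stays moved. The work goes in short steps, Python scripts to look and compute and a tool call to move; the robot and the scene stay as the last step left them, time stands still between calls to the robot, and variables do not carry over. Pictures are saved under pics/ and viewed, at most 10 in all, crops included, and the job is handed in when it is done.

Besides the shell and the picture viewer there is one more tool, called in YAML: its name, and indented under it one key for each argument. carry_out: Moves the arm, as the interface text tells. Its arguments: {"type":"object","properties":{"rows":{"type":"string"},"claw":{"type":"number"},"force":{"type":"number"}},"required":["rows"]}

```bash
mkdir -p pics
cat > h.py <<'E'
from station import *
import numpy as np, cv2
def ray(c,px):
    f=240/np.tan(np.radians(c["fov_y"])/2)
    d=np.array([(px[0]-c["cx"])/f,-(px[1]-c["cy"])/f,-1])
    M=np.linalg.inv(c["world_to_cam"]); return M[:3,3],M[:3,:3]@d
def at(c,px,z):
    o,d=ray(c,px); return (o+d*(z-o[2])/d[2])[:2]
E
python3 - <<'E'
from h import *
o=get_obs(); print(o["t"],o["eef_pos"],o["tool_rot"])
for n in ["top","side"]:
    c=read_camera(n); cv2.imwrite(f"pics/{n}0.png",c["img"])
    print(n,[k for k in c],c["fov_y"])
    for t,z in [("board",0),("tray",0),("lid1",.04),("jam_jar",.04),("egg_cup",.04),("plates",0)]:
        for r in place_of(n,t)[:4]:
            print(t,round(r["confidence"],2),np.round(r["centre"]),np.round(at(c,r["centre"],z),3))
print(get_obs()["t"])
E
```

```text
0.0 [0.22794902 0.63466788 0.20870883] [-8.57006997e-05  1.71510625e-01  9.85181838e-01 -9.19190749e-04]
top ['img', 'fov_y', 'cx', 'cy', 'world_to_cam'] 47.36929323326679
board 0.7 [344. 240.] [ 0.531 -0.022]
board 0.37 [380. 190.] [ 0.607 -0.077]
tray 0.77 [199. 254.] [0.515 0.198]
tray 0.56 [347. 242.] [ 0.529 -0.026]
lid1 0.74 [397. 294.] [ 0.449 -0.093]
lid1 0.58 [302. 297.] [0.447 0.04 ]
lid1 0.57 [378. 189.] [ 0.602 -0.071]
jam_jar 0.82 [312. 243.] [0.524 0.026]
egg_cup 0.86 [411. 240.] [ 0.526 -0.116]
side ['img', 'fov_y', 'cx', 'cy', 'world_to_cam'] 57.005284720872865
tray 0.97 [257. 188.] [0.523 0.203]
lid1 0.82 [294. 332.] [ 0.457 -0.096]
lid1 0.75 [250. 258.] [0.449 0.039]
lid1 0.63 [380. 277.] [ 0.599 -0.075]
jam_jar 0.84 [306. 247.] [0.529 0.02 ]
egg_cup 0.6 [351. 318.] [ 0.53  -0.111]
plates 0.88 [405. 426.] [ 0.53  -0.248]
0.7
```

View pics/top0.png

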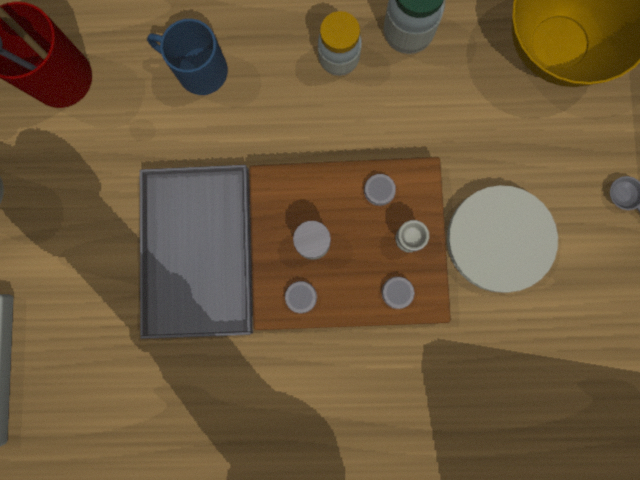

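View pics/side0.png

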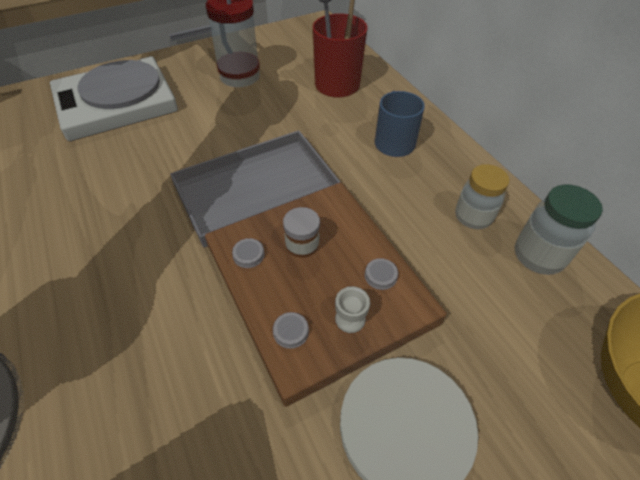

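Run:
```python
from h import *
for n in ["top","side"]:
    c=read_camera(n)
    for t,z in [("board",.04),("tray",.028)]:
        r=outline_of(n,t)
        if not r: continue
        m=r[0]["pixels"].astype(np.uint8)
        p=cv2.findNonZero(m).reshape(-1,2).astype(float)
        w=np.array([at(c,q,z) for q in p]).astype(np.float32)
        b=cv2.minAreaRect(w*1000); print(n,t,r[0]["confidence"],b,cv2.boxPoints(b).round().tolist())
    for z in (.04,.052):
        for r in outline_of(n,"lid1")[:3]:
            ys,xs=np.nonzero(r["pixels"]); w=np.array([at(c,q,z) for q in zip(xs,ys)])
            print(n,z,round(r["confidence"],2),(w.min(0)*1000).round(),(w.max(0)*1000).round())
```

```text
top board 0.58 ((525.2013549804688, -24.7659912109375), (240.88604736328125, 278.4623718261719), 1.314878225326538) [[402.0, 112.0], [408.0, -167.0], [649.0, -161.0], [642.0, 117.0]]
top tray 0.78 ((519.1781616210938, 198.2169189453125), (251.76348876953125, 165.9225311279297), 1.3679383993148804) [[391.0, 278.0], [395.0, 112.0], [647.0, 118.0], [643.0, 284.0]]
top 0.04 0.96 [427.  22.] [470.  65.]
top 0.04 0.74 [ 431. -116.] [475. -71.]
top 0.04 0.68 [579. -96.] [623. -51.]
top 0.052 0.96 [427.  22.] [470.  64.]
top 0.052 0.74 [ 431. -115.] [475. -70.]
top 0.052 0.68 [577. -94.] [620. -50.]
side board 0.64 ((523.069580078125, -30.375701904296875), (240.97274780273438, 288.4368591308594), 1.1455987691879272) [[400.0, 111.0], [405.0, -177.0], [646.0, -172.0], [641.0, 116.0]]
side tray 0.83 ((519.0835571289062, 192.39215087890625), (254.45936584472656, 180.14324951171875), 2.289163589477539) [[388.0, 277.0], [396.0, 97.0], [650.0, 107.0], [643.0, 287.0]]
side 0.04 0.94 [579. -96.] [626. -45.]
side 0.04 0.88 [427.  21.] [472.  75.]
side 0.04 0.84 [ 430. -115.] [476. -66.]
side 0.052 0.94 [ 574. -102.] [620. -52.]
side 0.052 0.88 [426.  13.] [470.  65.]
side 0.052 0.84 [ 428. -120.] [473. -73.]
```

The top view shows the tray on the left (+y), with lids at pixels (301,297), (398,293) and (380,189). The jar is at (312,240) and the egg cup at (412,236). The side view agrees. I'll push towards +y with the fingers partly closed across x, so they cradle each lid.

carry_out:
  rows: "18 -45 0 -6.9;18 -45 0 -6.9;18 -45 0 -6.9;18 -45 0 -6.9;18 -45 0 -6.9;18 -45 0 -6.9;18 -45 0 -6.9;18 -45 0 -6.9;18 -45 0 -6.9;18 -45 0 -6.9"
  claw: 20

```text
t: 2.45
eef_pos: [0.4087, 0.1839, 0.21]
tool_rot: [-0.0, 0.701, 0.713, 0.001]
contact_force: [0.2, -0.5, -0.1]
gripper_width: 0.235
grasp_force: 0.0
```

carry_out:
  rows: "10 -46 0 0;10 -46 0 0;10 -46 0 0;10 -46 0 0;0 0 0 0;0 0 0 0"

```text
t: 3.2
eef_pos: [0.4481, 0.0019, 0.2098]
tool_rot: [-0.0, 0.699, 0.715, 0.0]
contact_force: [0.6, 0.9, -0.3]
gripper_width: 0.241
grasp_force: 0.0
```

carry_out:
  rows: "0 -4 -50 0;0 0 -50 0;0 0 -40 0;0 0 -15 0;0 0 -6 0;0 0 -4 0;0 0 0 0;0 0 0 0"

```text
t: 4.2
eef_pos: [0.4488, -0.0025, 0.0454]
tool_rot: [0.0, 0.699, 0.715, 0.001]
contact_force: [-0.7, -0.5, -0.1]
gripper_width: 0.231
grasp_force: 0.0
```

Run:
```python
from h import *
c=read_camera("side"); im=cv2.resize(c["img"][180:360,180:420],None,fx=3,fy=3); cv2.imwrite("pics/s1.png",im)
```

```text
(no output)
```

View pics/s1.png

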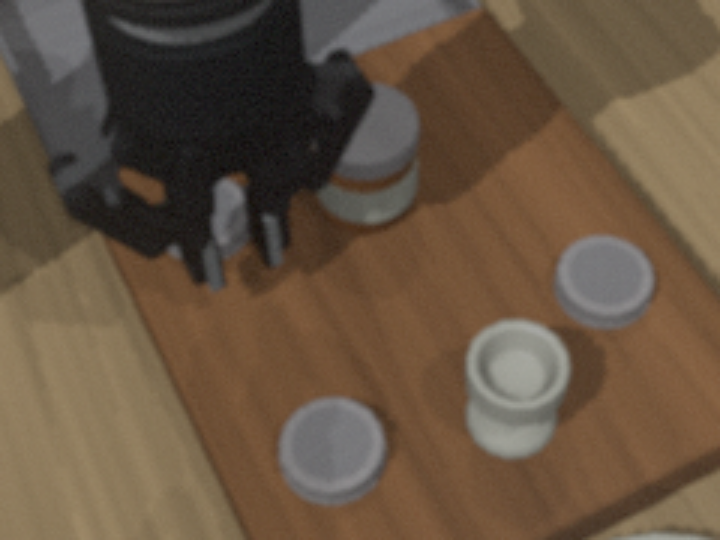

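The fingers stand behind the first lid (crop 225,215) without touching it. The knuckles flare out towards the jar, so I'll check their height.

Run:
```python
from h import *
c=read_camera("side")
for p in [(303,212),(300,198),(289,238),(201,250),(199,237),(220,265),(251,275),(273,267)]:
    o,d=ray(c,p); print(p,[ (o+d*(y-o[1])/d[1]).round(3) for y in(-.002,-.013)])
```

```text
(303, 212) [array([ 0.517, -0.002,  0.145]), array([ 0.512, -0.013,  0.158])]
(300, 198) [array([ 0.513, -0.002,  0.172]), array([ 0.508, -0.013,  0.184])]
(289, 238) [array([ 0.496, -0.002,  0.105]), array([ 0.491, -0.013,  0.12 ])]
(201, 250) [array([ 0.385, -0.002,  0.145]), array([ 0.385, -0.013,  0.159])]
(199, 237) [array([ 0.388, -0.002,  0.168]), array([ 0.387, -0.013,  0.181])]
(220, 265) [array([ 0.401, -0.002,  0.105]), array([ 0.4  , -0.013,  0.12 ])]
(251, 275) [array([ 0.437, -0.002,  0.058]), array([ 0.434, -0.013,  0.074])]
(273, 267) [array([ 0.469, -0.002,  0.056]), array([ 0.466, -0.013,  0.072])]
```

Run:
```python
from h import *
c=read_camera("side"); W=c["world_to_cam"]; f=240/np.tan(np.radians(c["fov_y"])/2)
im=cv2.resize(c["img"][220:300,200:320],None,fx=6,fy=6,interpolation=cv2.INTER_CUBIC)
im=np.clip(im.astype(float)*1.8,0,255).astype(np.uint8)
for x in(.436,.462):
  for y in(-.0135,.0085):
    for z,col in((.046,(0,0,255)),(.06,(0,255,0))):
      q=W@np.array([x,y,z,1]); u=c["cx"]+f*q[0]/-q[2]; v=c["cy"]+f*q[1]/q[2]
      cv2.circle(im,(int((u-200+.5)*6),int((v-220+.5)*6)),4,col,-1)
cv2.imwrite("pics/s2.png",im)
```

```text
(no output)
```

View pics/s2.png

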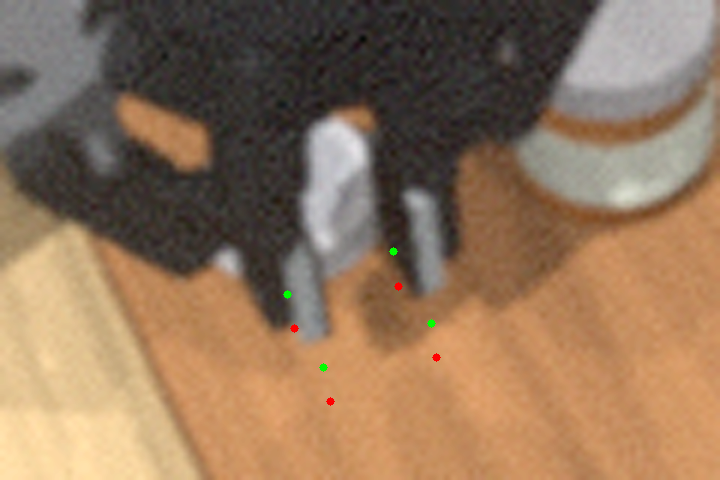

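carry_out:
  rows: "0 0 -2 0;0 0 -2 0;0 0 0 0"

```text
t: 4.72
eef_pos: [0.4479, -0.0028, 0.0405]
tool_rot: [-0.0, 0.699, 0.715, -0.0]
contact_force: [0.1, -0.2, -0.7]
gripper_width: 0.234
grasp_force: 0.0
```

carry_out:
  rows: "0 5 0 0;0 5 0 0;0 5 0 0;0 6 0 0;0 8 0 0;0 8 0 0;0 0 0 0"

```text
t: 5.6
eef_pos: [0.4482, 0.0351, 0.0407]
tool_rot: [-0.0, 0.699, 0.715, 0.0]
contact_force: [0.6, 0.2, 0.2]
gripper_width: 0.233
grasp_force: 0.0
```

Run:
```python
from h import *
for n in ("side","top"):
    c=read_camera(n)
    for r in place_of(n,"lid1")[:3]: print(n,round(r["confidence"],2),at(c,r["centre"],.04).round(3))
    if n=="side": cv2.imwrite("pics/s3.png",cv2.resize(c["img"][180:360,180:420],None,fx=3,fy=3))
```

```text
side 0.91 [0.451 0.048]
side 0.78 [ 0.598 -0.073]
side 0.67 [ 0.458 -0.096]
top 0.82 [ 0.453 -0.091]
top 0.65 [ 0.594 -0.071]
```

View pics/s3.png

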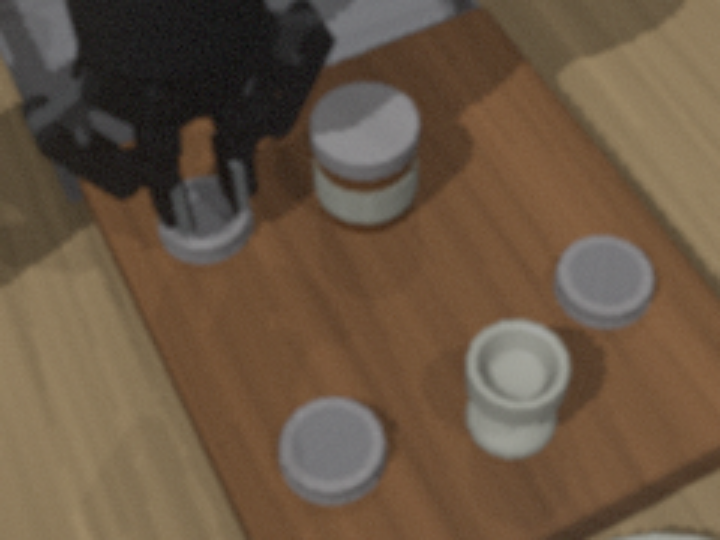

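The tips rode over the lid, so they sit well back even at 20 mm opening. I'll back off, shut the fingers so the tip equals the TCP, and push with the flat side face.

carry_out:
  rows: "0 0 15 0;0 -20 10 0;0 -22 0 0;0 0 0 0;0 0 0 0;0 0 0 0"
  claw: 0

```text
t: 6.55
eef_pos: [0.4482, -0.0071, 0.0657]
tool_rot: [-0.0, 0.699, 0.715, 0.0]
contact_force: [1.1, 0.9, 0.1]
gripper_width: -0.002
grasp_force: 0.0
```

carry_out:
  rows: "1 0 -12 0;0 0 -6 0;0 0 -4 0;0 0 0 0;0 0 0 0"

```text
t: 7.18
eef_pos: [0.4493, -0.0078, 0.0438]
tool_rot: [0.0, 0.699, 0.715, 0.0]
contact_force: [0.2, 0.3, 0.2]
gripper_width: -0.001
grasp_force: 0.0
```

carry_out:
  rows: "0 5 0 0;0 5 0 0;0 5 0 0;0 6 0 0;0 8 0 0;0 8 0 0;0 0 0 0"

```text
t: 8.05
eef_pos: [0.4492, 0.0302, 0.0437]
tool_rot: [-0.0, 0.699, 0.715, 0.0]
contact_force: [0.4, 0.2, -0.0]
gripper_width: 0.004
grasp_force: 0.0
```

Run:
```python
from h import *
for n in ("side","top"):
    c=read_camera(n)
    for r in place_of(n,"lid1")[:3]: print(n,round(r["confidence"],2),at(c,r["centre"],.04).round(3))
    if n=="side": cv2.imwrite("pics/s4.png",cv2.resize(c["img"][180:360,180:420],None,fx=3,fy=3))
```

```text
side 0.96 [ 0.599 -0.072]
side 0.95 [ 0.455 -0.098]
side 0.9 [0.454 0.046]
top 0.77 [ 0.454 -0.095]
top 0.76 [ 0.6   -0.077]
```

View pics/s4.png

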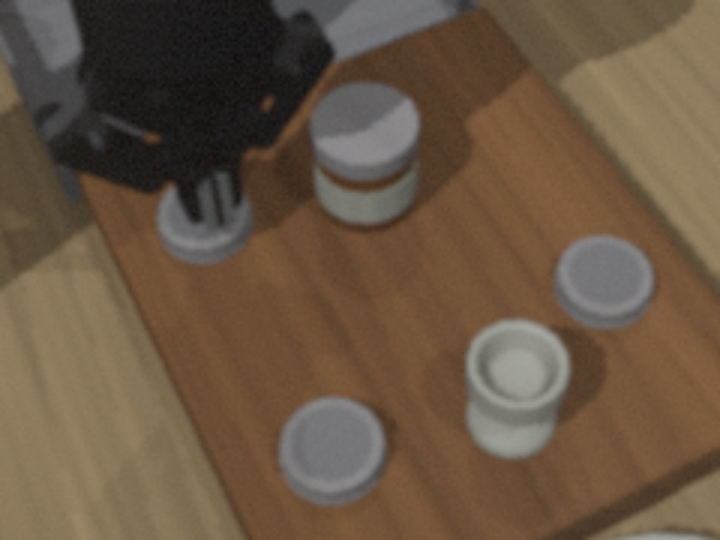

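Still above the lid, so the fingertips are really about 10 mm higher than the reading. I'll feel for the board with the force reading.

carry_out:
  rows: "0 0 10 0;0 -20 0 0;0 -20 0 0;0 0 -10 0;0 0 -4 0;0 0 -2 0;0 0 0 0"

```text
t: 9.12
eef_pos: [0.449, -0.0102, 0.0375]
tool_rot: [-0.0, 0.699, 0.715, -0.0]
contact_force: [-0.0, 0.1, -0.3]
gripper_width: 0.002
grasp_force: 0.0
```

carry_out:
  rows: "0 0 -2 0;0 0 -1 0;0 0 0 0"

```text
t: 9.5
eef_pos: [0.4491, -0.0107, 0.0347]
tool_rot: [-0.0, 0.699, 0.715, -0.0]
contact_force: [0.3, -0.0, -0.3]
gripper_width: 0.003
grasp_force: 0.0
```

carry_out:
  rows: "0 0 -2 0;0 0 0 0"

```text
t: 9.75
eef_pos: [0.4491, -0.0107, 0.0326]
tool_rot: [-0.0, 0.699, 0.715, -0.0]
contact_force: [0.3, 0.4, -0.5]
gripper_width: -0.002
grasp_force: 0.0
```

carry_out:
  rows: "0 0 -2 0;0 0 0 0"

```text
t: 10.0
eef_pos: [0.449, -0.0107, 0.0306]
tool_rot: [-0.0, 0.699, 0.715, -0.0]
contact_force: [0.6, 0.4, -0.0]
gripper_width: 0.002
grasp_force: 0.0
```

carry_out:
  rows: "0 0 -2 0;0 0 0 0"

```text
t: 10.25
eef_pos: [0.4491, -0.0107, 0.0286]
tool_rot: [-0.0, 0.699, 0.715, -0.0]
contact_force: [-0.4, 0.5, 0.7]
gripper_width: 0.001
grasp_force: 0.0
```

Run:
```python
from h import *
c=read_camera("side"); W=c["world_to_cam"]; f=240/np.tan(np.radians(c["fov_y"])/2)
im=cv2.resize(c["img"][210:310,200:320],None,fx=6,fy=6,interpolation=cv2.INTER_CUBIC)
im=np.clip(im.astype(float)*1.8,0,255).astype(np.uint8)
for x in(.435,.464):
  for y in(-.022,0):
    for z,col in((.040,(0,0,255)),(.05,(0,255,0))):
      q=W@np.array([x,y,z,1]); u=c["cx"]+f*q[0]/-q[2]; v=c["cy"]+f*q[1]/q[2]
      cv2.circle(im,(int((u-200+.5)*6),int((v-210+.5)*6)),3,col,-1)
cv2.imwrite("pics/s5.png",im)
```

```text
(no output)
```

View pics/s5.png

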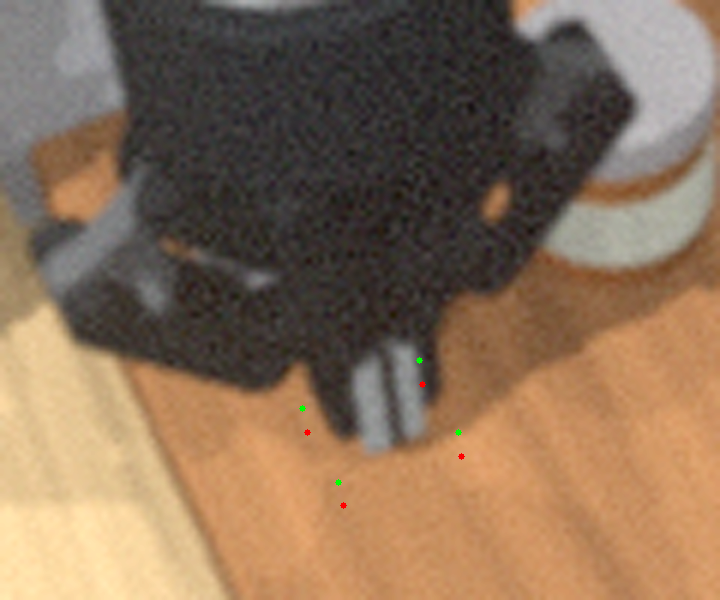

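The fingertip reads low. The knuckles are also close to the jar, so I'll lift, turn a quarter so the knuckles lie along the push, and feel down again.

carry_out:
  rows: "0 0 45 0;0 0 0 10;0 0 0 10;0 0 0 10;0 0 0 10;0 0 0 10;0 0 0 10;0 0 0 10;0 0 0 10;0 0 0 10"

```text
t: 11.55
eef_pos: [0.4491, -0.0108, 0.0737]
tool_rot: [-0.0, -0.014, 1.0, -0.0]
contact_force: [-0.5, -1.3, -0.0]
gripper_width: -0.003
grasp_force: 0.0
```

carry_out:
  rows: "0 -4 -30 0;0 0 -15 0;0 0 -2 0;0 0 0 0"

```text
t: 12.05
eef_pos: [0.4493, -0.0146, 0.0269]
tool_rot: [0.0, -0.011, 1.0, -0.0]
contact_force: [-0.4, -0.2, -0.0]
gripper_width: 0.0
grasp_force: 0.0
```

carry_out:
  rows: "0 0 -2 0;0 0 0 0"

```text
t: 12.3
eef_pos: [0.4494, -0.0146, 0.025]
tool_rot: [0.0, -0.011, 1.0, 0.0]
contact_force: [0.3, -0.3, 0.1]
gripper_width: -0.001
grasp_force: 0.0
```

carry_out:
  rows: "0 0 -2 0;0 0 0 0"

```text
t: 12.55
eef_pos: [0.4491, -0.0147, 0.0227]
tool_rot: [-0.0, -0.011, 1.0, 0.0]
contact_force: [0.5, -0.1, -0.1]
gripper_width: -0.0
grasp_force: 0.0
```

carry_out:
  rows: "0 0 -2 0;0 0 0 0"

```text
t: 12.8
eef_pos: [0.449, -0.0147, 0.0205]
tool_rot: [-0.0, -0.011, 1.0, -0.0]
contact_force: [0.3, 0.4, 0.4]
gripper_width: 0.003
grasp_force: 0.0
```

carry_out:
  rows: "0 0 -2 0;0 0 0 0"

```text
t: 13.05
eef_pos: [0.4491, -0.0147, 0.0186]
tool_rot: [-0.0, -0.011, 1.0, -0.0]
contact_force: [-0.3, 0.7, -0.3]
gripper_width: 0.004
grasp_force: 0.0
```

Run:
```python
from h import *
a=read_camera("side");b=read_camera("top")
cv2.imwrite("pics/s6.png",np.hstack([cv2.resize(c["img"][y:y+150,x:x+150],None,fx=2.6,fy=2.6,interpolation=cv2.INTER_CUBIC) for c,y,x in((a,170,170),(b,200,230))]))
```

```text
(no output)
```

View pics/s6.png

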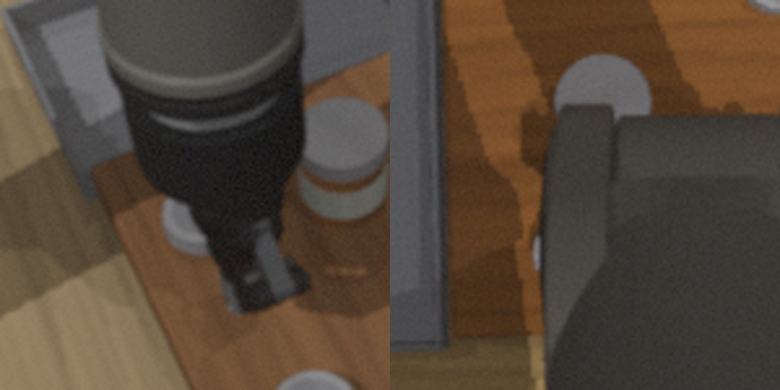

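carry_out:
  rows: "0 0 -2 0;0 0 0 0"

```text
t: 13.4
eef_pos: [0.4492, -0.0147, 0.0184]
tool_rot: [-0.0, -0.011, 1.0, 0.0]
contact_force: [-6.8, 0.6, 29.2]
gripper_width: 0.0
grasp_force: 14.4
```

carry_out:
  rows: "0 0 -2 0;0 0 0 0"

```text
t: 13.65
eef_pos: [0.4493, -0.0147, 0.0182]
tool_rot: [0.0, -0.01, 1.0, 0.001]
contact_force: [-16.3, 0.2, 59.7]
gripper_width: -0.001
grasp_force: 30.1
```

carry_out:
  rows: "0 0 -2 0;0 0 0 0"

```text
t: 13.9
eef_pos: [0.4493, -0.0147, 0.018]
tool_rot: [0.0, -0.01, 1.0, 0.001]
contact_force: [-24.0, 1.9, 91.6]
gripper_width: 0.001
grasp_force: 45.8
```

The board is felt at reading 0.0185, so the tips sit 21.5 mm higher than the reading. I'll raise 3 mm clear and push.

carry_out:
  rows: "0 0 9 0;0 0 0 0;1 6 0 0;1 6 0 0;0 6 0 0;0 7 0 0;0 8 0 0;0 8 0 0;0 0 0 0"

```text
t: 15.02
eef_pos: [0.4512, 0.0272, 0.0217]
tool_rot: [0.0, -0.012, 1.0, 0.0]
contact_force: [-0.0, 0.2, -0.0]
gripper_width: -0.003
grasp_force: 0.0
```

```bash
cat > look.py <<'E'
from h import *
print(get_obs()["t"])
for n in ("side","top"):
    c=read_camera(n)
    for t in("lid1","jam_jar","egg_cup"):
        for r in place_of(n,t)[:3]: print(n,t,round(r["confidence"],2),np.round(r["centre"]),at(c,r["centre"],.04).round(3))
E
python3 look.py
```

```text
15.025
side lid1 0.81 [294. 336.] [ 0.454 -0.1  ]
side lid1 0.65 [380. 276.] [ 0.599 -0.073]
side lid1 0.54 [245. 244.] [0.451 0.065]
side jam_jar 0.98 [304. 246.] [0.528 0.022]
side egg_cup 0.48 [291. 334.] [ 0.451 -0.096]
top lid1 0.79 [397. 290.] [ 0.455 -0.094]
top lid1 0.55 [382. 193.] [ 0.595 -0.077]
top jam_jar 0.96 [314. 243.] [0.524 0.022]
top egg_cup 0.86 [408. 243.] [ 0.522 -0.112]
top egg_cup 0.73 [346. 242.] [ 0.524 -0.023]
```

carry_out:
  rows: "0 8 0 0;0 12 0 0;0 12 0 0;0 14 0 0;0 14 0 0;0 14 0 0;0 14 0 0;0 14 0 0;0 14 0 0;0 0 0 0"

```text
t: 16.68
eef_pos: [0.457, 0.1456, 0.0255]
tool_rot: [0.005, -0.011, 1.0, 0.002]
contact_force: [-0.1, 0.5, 31.5]
gripper_width: -0.001
grasp_force: 16.0
```

```bash
python3 look.py
```

```text
16.675
side lid1 0.96 [227. 215.] [0.448 0.13 ]
side lid1 0.94 [378. 278.] [ 0.594 -0.074]
side lid1 0.86 [293. 333.] [ 0.455 -0.096]
side jam_jar 0.61 [306. 246.] [0.53  0.021]
side jam_jar 0.28 [255. 186.] [0.51 0.17]
side egg_cup 0.61 [351. 317.] [ 0.532 -0.11 ]
top lid1 0.78 [397. 291.] [ 0.454 -0.094]
top lid1 0.69 [379. 191.] [ 0.598 -0.072]
top jam_jar 0.73 [315. 242.] [0.526 0.021]
top egg_cup 0.87 [409. 238.] [ 0.529 -0.113]
```

Run:
```python
from h import *
a=read_camera("side")
cv2.imwrite("pics/s7.png",cv2.resize(a["img"][130:290,150:350],None,fx=4,fy=3.75,interpolation=cv2.INTER_CUBIC))
```

```text
(no output)
```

View pics/s7.png

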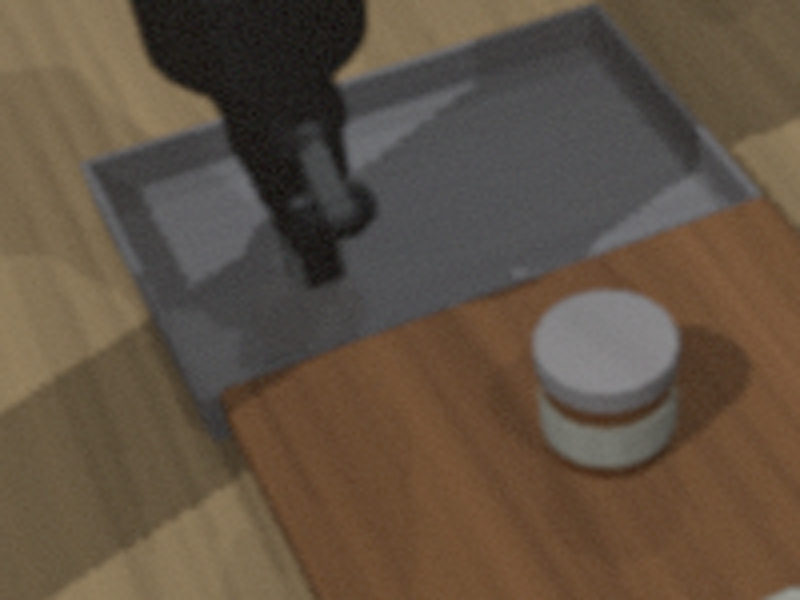

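The view shows the lid tipped into the tray beneath the finger (crop 300,310). I'll lift and go back for the next lid, checking on the way.

carry_out:
  rows: "0 0 15 0;0 0 40 0;0 -40 20 0;0 -50 0 0;0 -50 0 0;0 -50 0 0;0 -50 0 0;0 -48 0 0;0 0 0 0"

```text
t: 18.25
eef_pos: [0.4504, -0.1494, 0.0969]
tool_rot: [-0.0, -0.007, 1.0, -0.001]
contact_force: [-0.4, 0.5, 0.4]
gripper_width: 0.006
grasp_force: 0.0
```

Run:
```python
from h import *
print(get_obs()["eef_pos"])
W=[]
for n in ("side","top"):
    c=read_camera(n)
    for r in outline_of(n,"lid1")[:4]:
        ys,xs=np.nonzero(r["pixels"]); w=np.array([at(c,q,.02) for q in zip(xs,ys)])
        print(n,round(r["confidence"],2),r["centre"],(w.min(0)*1000).round(),(w.max(0)*1000).round())
```

```text
[ 0.45042329 -0.14935684  0.09689086]
side 0.7 [286.1, 332.9] [ 434. -105.] [464. -57.]
side 0.64 [227.8, 211.4] [429. 131.] [474. 181.]
top 0.94 [231.1, 296.5] [429. 142.] [471. 161.]
top 0.86 [380.5, 190.8] [582. -97.] [628. -52.]
top 0.85 [393.9, 292.5] [ 431. -113.] [476. -74.]
```

carry_out:
  rows: "3 0 -40 0;0 0 -25 0;0 0 -7 0;0 0 -3 0;0 0 0 0"

```text
t: 19.08
eef_pos: [0.4547, -0.1455, 0.0223]
tool_rot: [0.001, -0.011, 1.0, -0.0]
contact_force: [0.4, 0.1, 0.7]
gripper_width: 0.001
grasp_force: 0.0
```

carry_out:
  rows: "0 5 0 0;0 6 0 0;0 8 0 0;0 10 0 0;0 12 0 0;0 14 0 0;0 14 0 0;0 14 0 0;0 14 0 0;0 10 0 0"

```text
t: 20.32
eef_pos: [0.4542, -0.0377, 0.0217]
tool_rot: [0.0, -0.011, 1.0, 0.0]
contact_force: [0.1, -1.0, 0.8]
gripper_width: 0.0
grasp_force: 0.8
```

```bash
python3 look.py
```

```text
20.325
side lid1 0.72 [378. 276.] [ 0.597 -0.071]
side lid1 0.54 [224. 212.] [0.446 0.139]
side jam_jar 0.88 [304. 244.] [0.53  0.026]
side egg_cup 0.92 [353. 318.] [ 0.533 -0.112]
top lid1 0.98 [382. 194.] [ 0.594 -0.077]
top lid1 0.56 [232. 298.] [0.448 0.14 ]
top jam_jar 0.66 [315. 243.] [0.525 0.022]
top egg_cup 0.83 [409. 238.] [ 0.529 -0.114]
```

carry_out:
  rows: "0 15 0 0;0 25 0 0;0 35 0 0;0 40 0 0;0 40 0 0;0 0 0 0;0 0 0 0"

```text
t: 21.6
eef_pos: [0.4538, 0.1164, 0.0216]
tool_rot: [-0.0, -0.011, 1.0, -0.0]
contact_force: [0.1, -0.3, -0.3]
gripper_width: 0.004
grasp_force: 0.0
```

carry_out:
  rows: "0 -5 40 0;0 -40 40 0;40 -50 40 0;40 -50 20 0;40 -50 0 0;30 -50 0 0;0 -5 0 0;0 0 0 0"

```text
t: 22.6
eef_pos: [0.5923, -0.1216, 0.1529]
tool_rot: [-0.001, -0.009, 1.0, 0.0]
contact_force: [-1.2, -0.0, 0.4]
gripper_width: -0.001
grasp_force: 0.0
```

```bash
cat > look2.py <<'E'
from h import *
print(get_obs()["eef_pos"],get_obs()["t"])
for n in ("side","top"):
    c=read_camera(n)
    for r in outline_of(n,"lid1")[:5]:
        ys,xs=np.nonzero(r["pixels"]); w=np.array([at(c,q,.012) for q in zip(xs,ys)])
        print(n,round(r["confidence"],2),np.round(r["centre"]),(w.min(0)*1000).round(),(w.max(0)*1000).round(),len(w))
    for t in("jam_jar","egg_cup"):
        for r in place_of(n,t)[:1]: print(n,t,round(r["confidence"],2),at(c,r["centre"],.04).round(3))
    cv2.imwrite(f"pics/l_{n}.png",c["img"])
E
python3 look2.py
```

```text
[ 0.59232506 -0.12161608  0.15290383] 22.6
side 0.83 [381. 274.] [588. -81.] [640. -30.] 803
side 0.71 [231. 218.] [430. 137.] [476. 185.] 524
side 0.53 [214. 201.] [429. 169.] [473. 204.] 227
side jam_jar 0.86 [0.528 0.02 ]
side egg_cup 0.84 [ 0.529 -0.113]
top 0.93 [229. 295.] [429. 127.] [476. 173.] 799
top 0.65 [382. 191.] [583. -98.] [629. -53.] 790
top 0.65 [205. 297.] [428. 167.] [472. 202.] 542
top jam_jar 0.83 [0.53  0.023]
top egg_cup 0.75 [ 0.527 -0.113]
```

Both near lids are in the tray. Now the third one.

carry_out:
  rows: "10 -3 -50 0;0 0 -50 0;0 0 -21 0;0 0 -7 0;0 0 -3 0;0 0 0 0"

```text
t: 23.75
eef_pos: [0.6047, -0.1237, 0.0238]
tool_rot: [0.001, -0.011, 1.0, -0.0]
contact_force: [-0.2, -0.6, -1.4]
gripper_width: 0.001
grasp_force: 0.0
```

carry_out:
  rows: "0 5 0 0;0 6 0 0;0 8 0 0;0 10 0 0;0 12 0 0;0 14 0 0;0 14 0 0;0 14 0 0;0 10 0 0;0 0 0 0"

```text
t: 25.0
eef_pos: [0.6035, -0.0291, 0.0223]
tool_rot: [-0.0, -0.012, 1.0, 0.0]
contact_force: [0.4, -0.9, 0.1]
gripper_width: 0.002
grasp_force: 0.0
```

```bash
python3 look2.py
```

```text
[ 0.60351033 -0.02907578  0.02230446] 25.0
side 0.82 [348. 233.] [590.   3.] [633.  56.] 502
side 0.77 [229. 215.] [430. 137.] [474. 184.] 484
side 0.57 [219. 201.] [429. 168.] [472. 204.] 228
side jam_jar 0.77 [0.529 0.025]
side egg_cup 0.68 [ 0.534 -0.111]
top 0.94 [206. 299.] [428. 165.] [472. 204.] 613
top 0.76 [222. 294.] [435. 146.] [475. 173.] 301
top egg_cup 0.79 [ 0.524 -0.111]
```

carry_out:
  rows: "0 15 0 0;0 25 0 0;0 35 0 0;0 40 0 0;0 36 0 0;0 0 0 0;0 0 0 0"

```text
t: 26.28
eef_pos: [0.6033, 0.1206, 0.0224]
tool_rot: [-0.0, -0.011, 1.0, -0.0]
contact_force: [-0.5, -0.0, 0.3]
gripper_width: -0.002
grasp_force: 0.0
```

carry_out:
  rows: "0 -5 40 0;0 -20 50 0;10 -50 50 0;0 -60 10 0;0 -60 0 0;0 -60 0 0;0 0 0 0;0 0 0 0"

```text
t: 27.28
eef_pos: [0.6118, -0.1291, 0.1661]
tool_rot: [-0.0, -0.01, 1.0, 0.0]
contact_force: [0.2, 0.3, -1.3]
gripper_width: -0.002
grasp_force: 0.0
```

```bash
python3 look2.py
python3 - <<'E'
import cv2,numpy as np
a=cv2.imread("pics/l_side.png")[120:280,150:350];b=cv2.imread("pics/l_top.png")[150:350,130:330]
cv2.imwrite("pics/f.png",np.hstack([cv2.resize(x,(400,400)) for x in(a,b)]))
E
```

```text
[ 0.61175803 -0.12912632  0.16605042] 27.275
side 0.66 [306. 187.] [576. 140.] [621. 178.] 339
side 0.58 [228. 217.] [431. 135.] [475. 184.] 505
side 0.54 [216. 200.] [429. 168.] [473. 205.] 264
side jam_jar 0.62 [0.53  0.021]
side egg_cup 0.71 [ 0.531 -0.114]
top 0.95 [229. 199.] [576. 129.] [619. 176.] 707
top 0.88 [228. 296.] [432. 128.] [473. 173.] 716
top 0.79 [207. 299.] [428. 165.] [472. 202.] 581
top jam_jar 0.75 [0.528 0.023]
top egg_cup 0.64 [ 0.527 -0.113]
```

View pics/f.png

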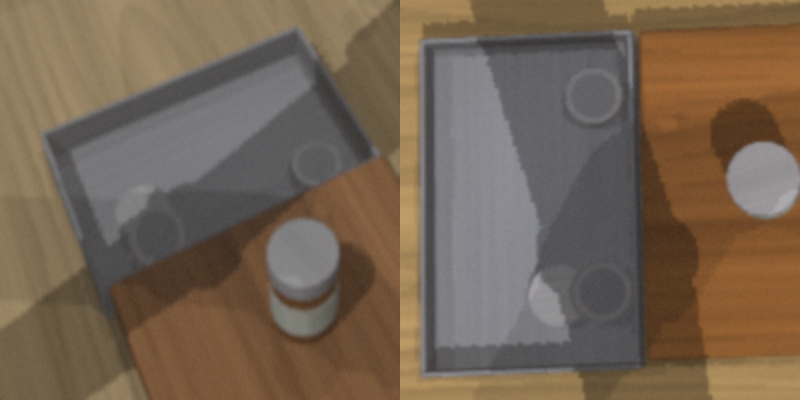

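All three lids lie in the tray. In the top crop they are at (593,97), (600,290) and (555,296), the last two overlapping, and the jar and egg cup haven't moved.

```bash
python3 -c "
from station import *
print(hand_in())"
```

```text
the job is handed in; nothing more can be done
None
```

I swept all three lids into the tray and handed the job in at about 27 s of the 51 s limit; no verdict came back. Two lids overlap in the tray, and the jar and egg cup read where they started in the last look; I didn't re-measure the plates.

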